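Hold the grinder's pulse dial on its third notch

TASK

Slide the white handleless cup along the worktop, without lifting or tipping it, until it stands centred on the round dark spot under the grinder's chute. Only then press the lever of the grinder's dial down past the first two clicks to the third one (not on to the end stop) and hold it there against its spring with the fingers: finish while still holding it, do not let go. Leave everything else where it stands.

Things in the scene. Friction and masses are not known exactly. Their poses are not given: they have to be found in the camera images.
- cup: Plain white ceramic cup without a handle, loose, open mouth upward; 76 mm across the rim, 61 mm at the foot, 60 mm high, about 0.15 to 0.31 kg. Origin: centre of its underside; z up.
- grinder: Steel coffee grinder, fixed; housing 90 mm deep (x), 108 mm wide (y), foot 100 x 118 mm, top at 172 mm. Origin: centre of its underside; front towards its -x (roughly at the robot), z up. A black chute 34 mm wide stands out 33 mm from the front face, its underside 85 mm up. The pulse dial is on its -y side, over a fixed white plate 88 mm across at y = -53 to -57 mm.
- cup_spot (a point): Centre of the round dark spot, 80 mm across, flat and flush in the worktop before the grinder's front, at (-91, 0, 0) mm in the grinder's frame. The cup belongs centred on it.
- dial (a joint): Pulse dial angle q (rad): 0 at rest, lever 0.5 rad above level; grows as the lever is pressed down. Clicks into notches at 0.3, 0.6 and 0.9 (third); end stop 1.15. Dark studs on the white plate mark the notches (lever over stud). Springs back to 0 when let go; pressing takes 2 to 6 N, 5 to 7 N at the third notch, to 11 N beyond, dropping 1 to 4 N past the humps at 0.15, 0.45, 0.75.
- dial_knob (a point): Centre of the black knob bar (18 mm thick, 30 mm long along the grinder's y) at the end of the lever; press it from above. It swings on an 80 mm radius about the pivot at (20, -67, 150) mm in the grinder's frame: x = 20 - 80 cos(0.5 - q), y = -67, z = 150 + 80 sin(0.5 - q) mm; about 188 mm high at rest, 119 mm at the third notch.
- mustard: Bystander: glass jar with a red lid, 56 mm wide, 85 mm high, loose. Origin: centre of its underside.
- salt: Bystander: salt shaker with a grey top, 44 mm wide, 90 mm high, loose. Origin: centre of its underside.
- pepper: Bystander: dark wooden pepper mill, 58 mm wide, 135 mm high, loose. Origin: centre of its underside.
- timer: Bystander: round white and grey kitchen timer, 59 mm wide, 46 mm high, loose. Origin: centre of its underside.
- bulb: Bystander: bulb of garlic, 55 mm wide and high, loose. Origin: centre of its underside.
- spice: Bystander: spice jar with a dark lid, 41 mm wide, 105 mm high, loose. Origin: centre of its underside.
Not all that is in view belongs to the job. Of the things that look like the grinder, the larger one is meant.

How it is judged (in metres and radians):
On the way, in this order (a step that is already met when the one before it is completed fails the run):
1. the cup stands on the spot, with the dial still at rest (horizontal distance between cup and cup_spot below 0.015 m and linear speed of cup below 0.02 m/s and value of joint dial below 0.15 rad), for 0.2 s.
2. the fingers hold the dial at its third notch (value of joint dial between 0.8 and 1 rad and contact force between the fingers and grinder above 1.5 N and horizontal distance between cup and cup_spot below 0.015 m), for 0.5 s.
At the end, for the whole second after the job is handed in: The cup stands upright on the worktop at rest, its centre within 15 mm of the spot's centre, not touched by the fingers; the fingers still press on the grinder's dial lever with more than 1.5 N and hold the dial still at the third notch (0.80 to 1.00 rad) (all of step 2 and angle between cup's own z axis and vertical below 0.1 rad and height (world z) of cup below 0.006 m and linear speed of cup below 0.02 m/s and velocity of joint dial between -0.1 and 0.1 rad/s and contact force between the fingers and cup below 0.1 N); the arm keeps its last pose, push and grip.
It fails at once if the cup is lifted or tipped (height (world z) of cup above 0.012 m or angle between cup's own z axis and vertical above 0.3 rad).
It fails at once if the dial is pressed before the cup stands under the chute (value of joint dial above 0.25 rad and horizontal distance between cup and cup_spot above 0.03 m).
It fails at once if the dial is forced on to its end stop (value of joint dial above 1.12 rad).
It fails at once if another thing is displaced (distance of any of mustard, salt, pepper, timer, bulb, spice from where it was at the start of the episode above 0.03 m).
It also fails if it takes over 64 s, if anything falls off the work surface, if the arm or the gripper's body presses on something with over 40 N, if the wrist force passes 120 N, or if a joint passes its speed limit or range.

ROBOT

A 6-joint arm with a two-finger parallel gripper is mounted at the origin on a cart in front of the work surface, level with it; the furniture and walls round the work are solid. World frame = base frame: x ahead of the robot, y to its left, z up, the work surface at z = 0. Lengths are in mm, angles in rad, forces in N, time in s.
With the tool pointing down it reaches from about 300 to 1000 mm from the base axis. Payload 5.1 kg.
Tool frame: the origin (TCP) lies midway between the tips of the shut fingers; the grasp point (between the pads) lies behind it (r.grip_point_offset is the z of the grasp point in the tool frame, in mm); z points along the fingers, y is the line along which they close (so a half turn about z gives the same grasp; the last joint's range is limited). The gripper opens to 95 mm and grips with 3 to 60 N. Pads are 20 mm wide; open, the fingers measure 119 mm over their backs; the gripper's body (75 mm by 180 mm) begins 59 mm behind the grasp point.
Start: joints at [1.228, 0.124, 1.65, -0, 1.367, -0.083], TCP at [166.999, 628.169, 214.656] pointing down, gripper open.
Joint ranges: [-2.61, 2.61], [-1.02, 2.33], [0.03, 2.71], [-1.35, 4.49], [0.32, 2.68], [-2.91, 2.91]. Speed limits (rad/s): [2.57, 2.57, 3.14, 3.14, 3.14, 3.14].

INTERFACE

Orientations are given as a unit quaternion [w, x, y, z].
In Python, from station import sensors, capture, camera_info, order, r gives the robot as it stands.
- The arm moves only by the tool jog_arm, never from a script. Its argument "commands" is a list of rows, each a list of 3 entries, a list of its own where there are three numbers: the shift along the tool's x, y, z in cm, then the turn about the tool's z in degrees, then the opening, from 0 (shut) to 1 (fully open). In form: [[[x, y, z], twist, gripper], ...]. A call has 1 to 10 rows; each row shifts and turns the commanded pose from where the row before left it, along the tool's axes as they then stand; what a row does not reach is not made up. A row lasts 1/10 s, in which the tool goes at most 50 mm and 8.59 degrees, less where a joint would pass 70% of its speed; a pose out of reach is approached as far as the arm can. A call with a gripper value outside its range is refused whole. The fingers move at their own pace and stop on an object; "squeeze" is the grip in N (left out, the last holds). Time passes only in rows, so rows that do not move let the fingers close. It gives the time, the measured TCP pose, the force, the opening and the grip force at its end, in the units of the state.
- sensors.state(): the state, without advancing time (a new reading comes with each control period).
- capture(name): name is "scene" or "top" or "wrist"; returns the picture (384x512x3 uint8, red, green, blue); there is no depth.
- camera_info(name): a dict with "fx", "fy", "cx", "cy" (pixels), "R" (3x3) and "t" (3): a world point X has camera coordinates R X + t. Camera axes: x right, y down, z forward; pixel columns grow to the right and rows downward; lengths in mm; the calibration is good to about 2 mm. A picture is of the moment at which its call begins: read the wrist's pose just before it. camera_info takes no time and is no camera call; for the wrist camera it gives the pose at the moment of the call.
- order.sign_off(): hands the job in; it is judged then, once.
The state is a dict: "time_s": time; "q": joint angles; "joint_vel": joint speeds; "tau": joint torques, N m; "eef_pos": TCP position; "orientation": TCP orientation; "ft_force": force on the tool from outside, world axes, zero at the start; "ft_torque": the same for the moment, N m; "gripper_width": finger opening in mm; "gripper_force": force on a finger pad.
Only numpy, scipy, OpenCV 4.12 (cv2) and the standard library are available. Lean on these libraries where they do the work, as an engineer would, in place of code of your own. Each camera call takes 0.05 s, during which the arm holds its last target. There are 200 camera calls.

## Working session

There is one attempt and no reset: what is moved stays moved. The work goes in short steps, Python scripts to look and compute and a tool call to move; the robot and the scene stay as the last step left them, time stands still between calls to the robot, and variables do not carry over. Pictures are saved under pics/ and viewed, at most 10 in all, crops included, and the job is handed in when it is done.

Besides the shell and the picture viewer there is one more tool, called after ">>>" as a command line: name --argument value ..., lists and objects as JSON in quotes. jog_arm: Moves the arm, as the interface text tells. Its arguments: {"type":"object","properties":{"commands":{"type":"array","items":{"type":"array"}},"squeeze":{"type":"number"}},"required":["commands"]}

```bash
mkdir -p pics; python3 - <<'E'
from station import sensors, capture, camera_info, order, r
import cv2
print(sensors.state(), r.grip_point_offset)
for n in("scene","top"):
    im=capture(n); cv2.imwrite(f"pics/{n}0.png",cv2.resize(im[:,:,::-1],(800,600),interpolation=cv2.INTER_CUBIC)); cv2.imwrite(f"pics/{n}_raw.png",im[:,:,::-1])
    print(n,camera_info(n))
E
```

```text
{'time_s': 0.0, 'q': array([ 1.22840663e+00,  1.24521127e-01,  1.65166105e+00, -4.82548429e-05,
        1.36747946e+00, -8.25884222e-02]), 'joint_vel': array([-0.0011215 , -0.00023796,  0.00015309, -0.00086238, -0.00096788,
       -0.00076432]), 'tau': array([ 5.98932165e-04, -4.17615330e+01, -3.59928846e+01,  7.73382350e-02,
        4.92250628e-02, -1.24299518e-04]), 'eef_pos': array([166.79780793, 627.57739966, 213.38433144]), 'orientation': array([-1.95073145e-04,  1.29530691e-01,  9.91574873e-01, -1.01620499e-03]), 'ft_force': array([-0.85818232,  0.37044744,  0.25065727]), 'ft_torque': array([-0.02637383,  0.01798013, -0.00112037]), 'gripper_force': 0.0, 'gripper_width': 95.26055802180598} -18.8
scene {'fx': 450.56380399695274, 'fy': 450.56380399695274, 'cx': 252.02186137684765, 'cy': 193.32361644843076, 'R': array([[ 0.66691415, -0.74506693, -0.01003926],
       [-0.3192485 , -0.27353564, -0.90733602],
       [ 0.67327996,  0.60832025, -0.42028629]]), 't': array([-433.33406948,  288.82570788,  936.02368729])}
top {'fx': 499.4368345842678, 'fy': 499.4368345842678, 'cx': 254.54371683842936, 'cy': 197.14902284340067, 'R': array([[ 0.42744627, -0.9040278 , -0.00484038],
       [-0.79448106, -0.37308431, -0.47917423],
       [ 0.43138095,  0.20866683, -0.87770646]]), 't': array([-306.08315477,  483.02884001, 1191.75886708])}
```

View pics/scene0.png

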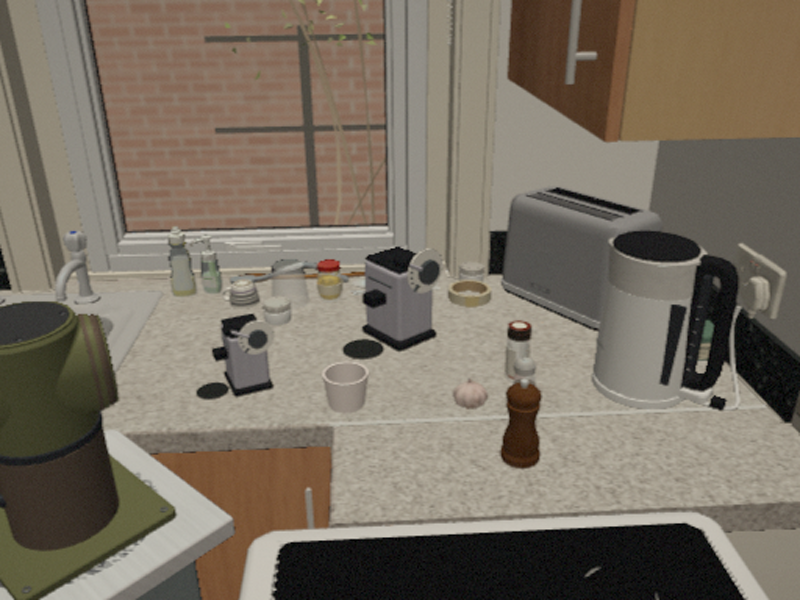

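View pics/top0.png

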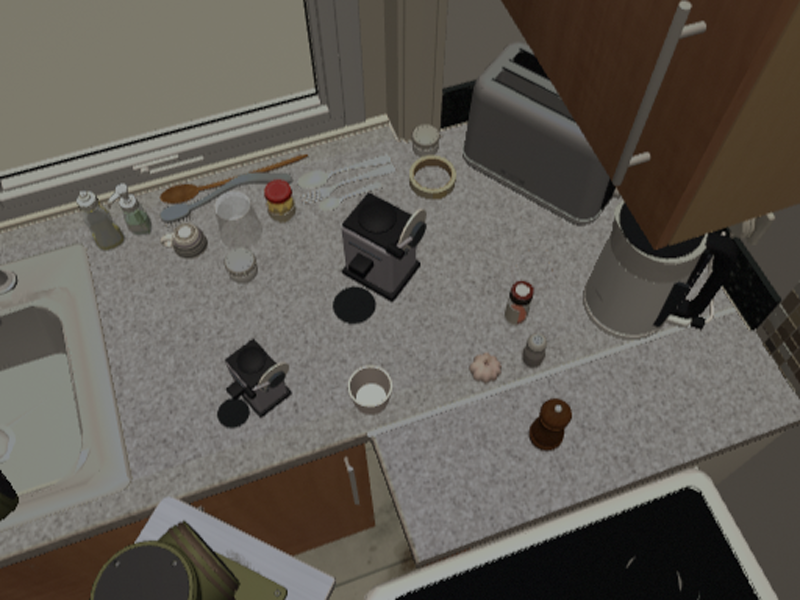

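Two grinders appear: a small one at top (257,377) / scene (246,352), and a large one at top (382,245) / scene (400,297). The larger is meant, with its spot at top (354,305) / scene (363,349). The cup is at top (370,390) / scene (346,386). I'll confirm in an enlarged crop and measure the spot and cup.

```bash
cat > h.py <<'E'
import numpy as np, cv2
from station import sensors, capture, camera_info, order, r
def ray(n,u,v,z,ci=None):
    c=ci or camera_info(n); d=c["R"].T@np.array([(u-c["cx"])/c["fx"],(v-c["cy"])/c["fy"],1]); o=-c["R"].T@c["t"]
    return o+d*(z-o[2])/d[2]
def proj(n,X,ci=None):
    c=ci or camera_info(n); p=np.asarray(X)@c["R"].T+c["t"]; return np.c_[p[:,0]/p[:,2]*c["fx"]+c["cx"],p[:,1]/p[:,2]*c["fy"]+c["cy"]]
E
python3 - <<'E'
from h import *
t=cv2.imread("pics/top_raw.png"); s=cv2.imread("pics/scene_raw.png")
a=cv2.resize(t[115:275,185:305],(450,600),interpolation=cv2.INTER_CUBIC)
b=cv2.resize(s[150:270,195:295],(350,420),interpolation=cv2.INTER_CUBIC)
o=np.zeros((600,800,3),np.uint8); o[:,:450]=a; o[:420,450:]=b
cv2.imwrite("pics/crop1.png",o)
k=.64
print("cupguess",ray("top",370*k,397*k,0),ray("scene",346*k,403*k,0))
for n,im,box in(("top",t,(205,175,250,212)),("scene",s,(212,212,252,234))):
    x0,y0,x1,y1=box; g=cv2.cvtColor(im,cv2.COLOR_BGR2GRAY)[y0:y1,x0:x1]
    cnt,_,st,ce=cv2.connectedComponentsWithStats((g<70).astype(np.uint8))
    for i in range(1,cnt):
        if st[i,4]>80: u,v=ce[i]+[x0,y0]; print(n,st[i],u,v,ray(n,u,v,0))
E
```

```text
cupguess [446.23252555 -73.79278491   0.        ] [440.66980634 -79.25069069   0.        ]
top [ 15   0  30  18 279] 239.09677419354838 180.46594982078852 [ 6.59105160e+02  2.37331825e+01 -2.27373675e-13]
top [  8   8  27  24 502] 226.13545816733068 194.83864541832668 [599.31716475  36.52515856   0.        ]
scene [21  0 19 11 88] 244.07954545454544 215.63636363636363 [655.06755252  37.8760174    0.        ]
scene [  8   5  25  12 231] 231.96103896103895 222.93073593073592 [596.5007589  33.4790771   0.       ]
```

View pics/crop1.png

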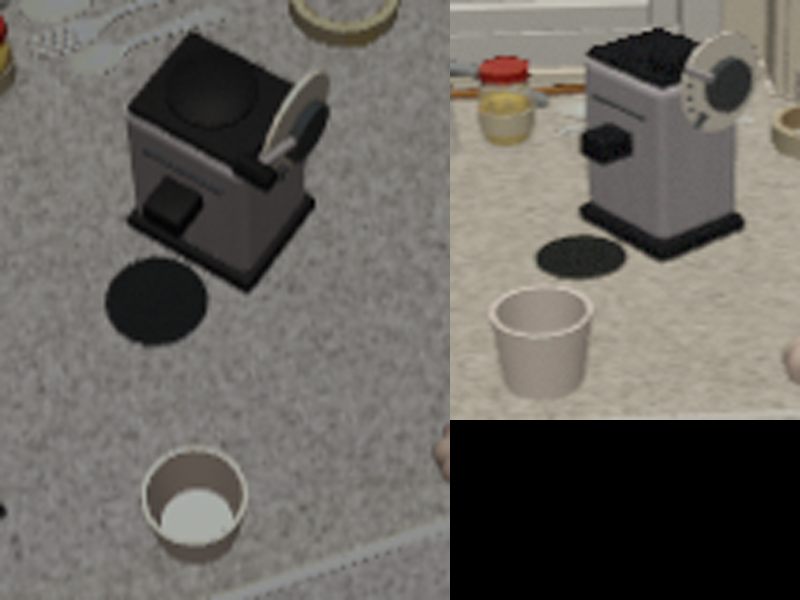

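The crop shows the large grinder with its dial and lever at right. The foot's front corners are at crop (130,220) and (247,290), the knob is at (258,172), the spot at (157,300), and the cup rim is centred at (195,497).

```bash
python3 - <<'E'
from h import *
T=lambda x,y:(185+x/3.75,115+y/3.75); S=lambda x,y:(195+(x-450)/3.5,150+y/3.5)
print("rim",ray("top",*T(195,497),60),ray("scene",*S(541,312),60))
for z in(0,14):
    L,F,R=[ray("top",*T(*p),z)[:2] for p in((130,222),(247,291),(314,206))]
    print(z,L,F,R,np.linalg.norm(L-F),np.linalg.norm(R-F),"ang front->", np.degrees(np.arctan2(*(L-F)[::-1]))-90, np.degrees(np.arctan2(*(R-F)[::-1])))
print("knob",ray("top",*T(258,172),188))
print("spot",ray("top",*T(157,300),0),ray("scene",*S(581,257),0))
# grinder heading fit
sp=np.array([598,35.5])
for a in np.radians([-10,0,10,20]):
    Rm=np.array([[np.cos(a),-np.sin(a)],[np.sin(a),np.cos(a)]]); G=sp+Rm@[91,0]
    print(np.degrees(a),G,"knob",G+Rm@[-50.2,-67],"foot",[(G+Rm@[-50,y]).round() for y in(59,-59)],(G+Rm@[50,-59]).round())
for nm,z,(u,v) in(("bulb",0,(486,380)),("pepper",0,(546,443)),("salt",90,(537,340)),("spice",105,(522,286)),("mustard",85,(278,185)),("timer",0,(240,277)),("smallspot",0,(234,412)),("smallgr top",115,(255,357))):
    print(nm,ray("top",u*.64,v*.64,z).round())
print(camera_info("wrist"))
E
```

```text
rim [442.05548837 -78.85269235  60.        ] [437.99379112 -83.64580934  60.        ]
0 [653.94127782  85.85593597] [636.75492505 -25.60479275] [729.79664771 -40.59323947] 112.77794451627078 94.24126321456653 ang front-> -8.765518663365725 -9.151373522060027
14 [646.77167381  81.12668139] [629.77388782 -29.11111235] [721.79476684 -43.93510747] 111.540557185997 93.2072583336398 ang front-> -8.765518663365796 -9.151373522059986
knob [630.98680319 -39.11170492 188.        ]
spot [599.74448208  34.34959508   0.        ] [595.17803066  30.23669561   0.        ]
-10.0 [687.61750552  19.69801583] knob [626.54572842 -37.5669651 ] foot [array([649.,  86.]), array([628., -30.])] [727. -47.]
0.0 [689.   35.5] knob [638.8 -31.5] foot [array([639.,  94.]), array([639., -24.])] [739. -24.]
10.0 [687.61750552  51.30198417] knob [649.81458423 -23.3972738 ] foot [array([628., 101.]), array([649., -15.])] [747.   2.]
20.0 [683.51202849  66.62383304] knob [659.25480853 -13.50498374] foot [array([616., 105.]), array([657.,  -6.])] [751.  28.]
bulb [ 563. -246.    0.]
pepper [ 498. -382.    0.]
salt [ 628. -303.   90.]
spice [ 707. -243.  105.]
mustard [730. 258.  85.]
timer [561. 259.   0.]
smallspot [320. 128.   0.]
smallgr top [389. 104. 115.]
{'fx': 298.5286608105534, 'fy': 298.5286608105534, 'cx': 257.2843601959394, 'cy': 198.7966312229141, 'R': array([[ 0.2578873 ,  0.96617316, -0.00188668],
       [ 0.9299398 , -0.24768532,  0.27177925],
       [ 0.26211851, -0.07184292, -0.96235777]]), 't': array([-649.5910673 ,  -29.74886552,  391.52787403])}
```

Cup at about (440,-81), spot at about (598,35), grinder yaw about -9°. Sizes check out: the foot front measures 113 mm against 118 mm. I'll swing to above the cup.

>>> jog_arm --commands '[[[0,0,0],-6,1],[[-1.9,-3.3,0],0,1],[[-1.9,-3.3,0],0,1],[[-1.9,-3.3,0],0,1],[[-1.9,-3.3,0],0,1],[[-1.9,-3.3,0],0,1],[[-1.9,-3.3,0],0,1],[[-1.9,-3.3,0],0,1],[[-1.9,-3.3,0],0,1],[[-1.9,-3.3,0],0,1]]'

```text
time_s: 1.1
eef_pos: [290.1, 306.7, 214.2]
orientation: [-0.0, 0.077, 0.997, -0.0]
ft_force: [0.1, 0.0, 0.1]
gripper_width: 95.0
gripper_force: 0.0
```

>>> jog_arm --commands '[[[-1.9,-3.3,0],0,1],[[-1.9,-3.3,0],0,1],[[-1.9,-3.3,0],0,1],[[-1.9,-3.3,0],0,1],[[-1.9,-3.3,0],0,1],[[-1.9,-3.3,0],0,1],[[-1.9,-3.3,0],0,1],[[-1.9,-3.3,0],0,1],[[-1.9,-3.3,0],0,1],[[-1.9,-3.3,0],0,1]]'

```text
time_s: 2.1
eef_pos: [426.8, -48.7, 214.3]
orientation: [-0.0, 0.078, 0.997, 0.0]
ft_force: [0.5, -0.2, 0.2]
gripper_width: 95.2
gripper_force: 0.0
```

>>> jog_arm --commands '[[[0,0,0],0,1],[[0,0,0],0,1],[[0,0,0],0,1]]'

```text
time_s: 2.4
eef_pos: [426.4, -46.2, 214.3]
orientation: [-0.0, 0.077, 0.997, 0.0]
ft_force: [-1.0, 1.1, 0.7]
gripper_width: 95.0
gripper_force: 0.0
```

```bash
cat >> h.py <<'E'
from scipy.spatial.transform import Rotation as Ro
def tool(p=None):
    s=sensors.state(); q=s["orientation"]; R=Ro.from_quat(np.r_[q[1:],q[0]]).as_matrix()
    print("t",round(s["time_s"],2),"tcp",s["eef_pos"].round(1),"F",s["ft_force"].round(1),"w",round(s["gripper_width"],1),"yaw_y",np.degrees(np.arctan2(R[1,1],R[0,1])).round(1))
    if p is not None: print("delta cm tool",(R.T@(np.array(p)-s["eef_pos"])/10).round(2))
    return s,R
E
python3 - <<'E'
from h import *
tool((440,-81,100)); ci=camera_info("wrist"); im=capture("wrist")
np.save("w1.npy",[0]); import pickle; pickle.dump((ci,im),open("w1.pkl","wb"))
o=im[:,:,::-1].copy()
P=proj("wrist",[(440,-81,60),(598,35.5,0)],ci); print(P)
cv2.imwrite("pics/w1.png",cv2.resize(o,(800,600),interpolation=cv2.INTER_CUBIC))
E
```

```text
t 2.4 tcp [426.4 -46.2 214.3] F [-1.   1.1  0.7] w 95.0 yaw_y 81.2
delta cm tool [-1.89 -3.23 11.42]
[[228.24980631 202.48797736]
 [330.703105   281.97601061]]
```

View pics/w1.png

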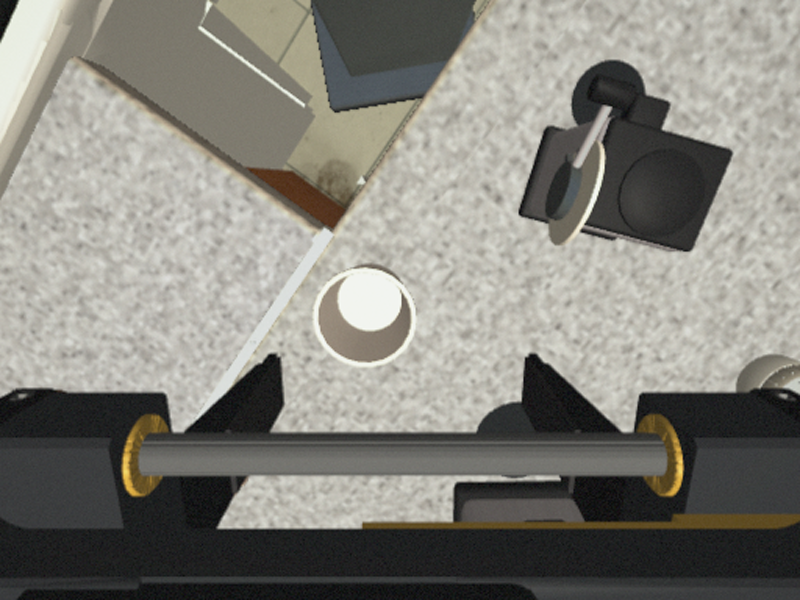

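The wrist view shows the cup rim centred at (365,316) between the fingers, the small grinder top right, and the large grinder's spot partly hidden near (515,440).

```bash
python3 - <<'E'
from h import *; import pickle
ci,im=pickle.load(open("w1.pkl","rb"))
p=ray("wrist",365*.64,316*.64,60,ci); print(p, "floor", ray("wrist",369*.64,300*.64,3,ci))
tool((p[0],p[1],25))
E
```

```text
[440.65048253 -74.95972207  60.        ] floor [443.15457205 -76.36954737   3.        ]
t 2.45 tcp [426.4 -46.  214.4] F [-0.1 -0.2  0.4] w 95.3 yaw_y 81.2
delta cm tool [-1.86 -2.65 18.94]
```

>>> jog_arm --commands '[[[-1.9,-2.9,2],0,1],[[0,0,3],0,1],[[0,0,3],0,1],[[0,0,3],0,1],[[0,0,2],0,1],[[0,0,2],0,1],[[0,0,1.9],0,1],[[0,0,1],0,1],[[0,0,1],0,1],[[0,0,0],0,1]]'

```text
time_s: 3.45
eef_pos: [440.3, -77.9, 24.7]
orientation: [-0.001, 0.077, 0.997, 0.0]
ft_force: [0.0, 0.5, -0.6]
gripper_width: 94.9
gripper_force: 0.0
```

>>> jog_arm --commands '[[[0,0,0],0,0.7],[[0,0,0],0,0.7],[[0,0,0],0,0.7],[[0,0,0],0,0.7],[[0,0,0],0,0.7],[[0,0,0],0,0.7],[[0,0,0],0,0.7],[[0,0,0],0,0.7]]' --squeeze 6

```text
time_s: 4.25
eef_pos: [441.8, -78.7, 26.5]
orientation: [0.001, 0.078, 0.997, 0.0]
ft_force: [-0.2, 2.0, 5.5]
gripper_width: 74.1
gripper_force: 6.0
```

```bash
python3 - <<'E'
from h import *
s,R=tool((598-60*.988,35.5+60*.156,25))
E
```

```text
t 4.25 tcp [441.8 -78.7  26.5] F [-0.2  2.   5.5] w 74.1 yaw_y 81.1
delta cm tool [-7.66 13.71  0.16]
```

Gripped at 74 mm. The pads press the cup down, which is fine. I'll drag it to a waypoint 60 mm in front of the spot, on the grinder's axis.

>>> jog_arm --commands '[[[-0.2,0.3,0],0,0.7],[[-0.4,0.7,0],0,0.7],[[-0.6,1.0,0],0,0.7],[[-0.6,1.0,0],0,0.7],[[-0.6,1.0,0],0,0.7],[[-0.6,1.0,0],0,0.7],[[-0.6,1.0,0],0,0.7],[[-0.6,1.0,0],0,0.7],[[-0.6,1.0,0],0,0.7],[[-0.6,1.0,0],0,0.7]]'

```text
time_s: 5.25
eef_pos: [508.8, 1.1, 26.4]
orientation: [0.0, 0.077, 0.997, -0.001]
ft_force: [-2.7, -3.7, 6.4]
gripper_width: 74.4
gripper_force: 6.0
```

```bash
python3 - <<'E'
from h import *
s,R=tool((598-60*.988,35.5+60*.156,25)); print(s["gripper_force"])
E
```

```text
t 5.25 tcp [508.8   1.1  26.4] F [-2.7 -3.7  6.4] w 74.4 yaw_y 81.1
delta cm tool [-2.28  4.78  0.12]
6.033555397946202
```

>>> jog_arm --commands '[[[-0.6,1.0,0],0,0.7],[[-0.6,1.0,0],0,0.7],[[-0.4,1.0,0],0,0.7],[[-0.2,0.8,0],0,0.7],[[-0.1,0.5,0],0,0.7],[[0,0.2,0],0,0.7],[[0,0,0],0,0.7],[[0,0,0],0,0.7]]'

```text
time_s: 6.05
eef_pos: [535.0, 43.1, 26.3]
orientation: [0.001, 0.077, 0.997, -0.0]
ft_force: [1.2, -2.3, 5.0]
gripper_width: 74.5
gripper_force: 6.0
```

>>> jog_arm --commands '[[[0,0,0],0,0.85],[[0,0,0],0,1],[[0,0,0],0,1],[[0,0,0],0,1],[[0,0,0],0,1],[[0,0,0],0,1]]'

```text
time_s: 6.65
eef_pos: [534.0, 43.5, 25.5]
orientation: [-0.0, 0.077, 0.997, 0.0]
ft_force: [-0.1, -0.7, -1.1]
gripper_width: 95.0
gripper_force: 0.0
```

>>> jog_arm --commands '[[[1,0,0],0,1],[[1.5,0,0],0,1],[[2,0,0],0,1],[[2,0,0],0,1],[[1.5,0,0],0,1],[[0,0,0],0,0.48],[[0,0,0],0,0.48],[[0,0,0],0,0.48],[[0,0,0],0,0.48],[[0,0,0],0,0.48]]'

```text
time_s: 7.65
eef_pos: [455.6, 55.7, 25.8]
orientation: [0.0, 0.078, 0.997, -0.0]
ft_force: [-1.0, 0.1, 0.1]
gripper_width: 60.6
gripper_force: 0.0
```

```bash
python3 - <<'E'
from h import *
tool((539,45,25))
t=capture("top"); s=capture("scene"); cv2.imwrite("pics/t2r.png",t[:,:,::-1]); cv2.imwrite("pics/s2r.png",s[:,:,::-1])
a=cv2.resize(t[150:270,180:280,::-1],(400,480),interpolation=cv2.INTER_CUBIC)
b=cv2.resize(s[160:280,190:290,::-1],(400,480),interpolation=cv2.INTER_CUBIC)
cv2.imwrite("pics/crop2.png",np.hstack([a,b]))
E
```

```text
t 7.65 tcp [455.6  55.7  25.8] F [-1.   0.1  0.1] w 60.6 yaw_y 81.1
delta cm tool [-8.41  0.23  0.08]
```

View pics/crop2.png

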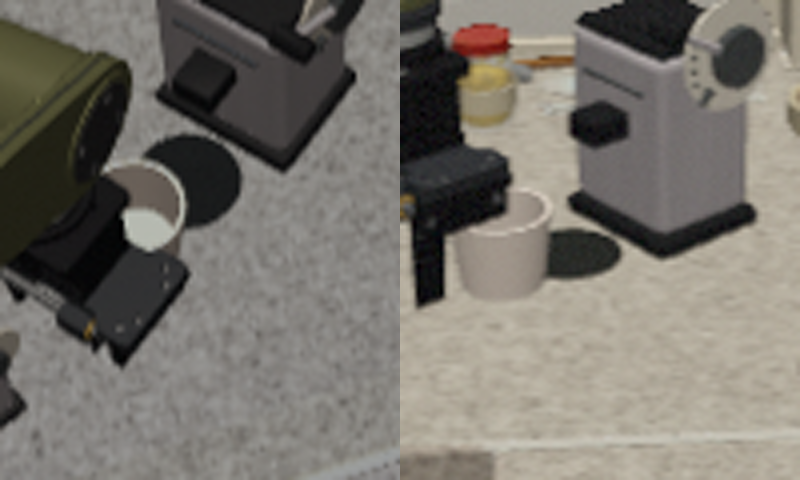

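The cup stands upright just in front of the spot, and the fingers are clear behind it. I'll push now with the fingers as a two-point cradle, stopping a bit short.

>>> jog_arm --commands '[[[0,0.2,0],0,0.48],[[0,0,0],0,0.48],[[0,0,0],0,0.48],[[-1.0,0,0],0,0.48],[[-1.0,0,0],0,0.48],[[-0.8,0,0],0,0.48],[[-0.5,0,0],0,0.48],[[-0.5,0,0],0,0.48],[[-0.5,0,0],0,0.48],[[-0.5,0,0],0,0.48]]'

```text
time_s: 8.75
eef_pos: [502.7, 50.3, 25.4]
orientation: [-0.001, 0.077, 0.997, -0.0]
ft_force: [-1.2, -0.2, 1.2]
gripper_width: 45.9
gripper_force: 0.6
```

>>> jog_arm --commands '[[[-0.5,0,0],0,0.48],[[-0.5,0,0],0,0.48],[[-0.5,0,0],0,0.48],[[-0.5,0,0],0,0.48],[[-0.5,0,0],0,0.48],[[-0.5,0,0],0,0.48],[[-0.5,0,0],0,0.48],[[0,0,0],0,0.48],[[0,0,0],0,0.48]]'

```text
time_s: 9.65
eef_pos: [537.8, 44.9, 25.8]
orientation: [0.0, 0.077, 0.997, 0.0]
ft_force: [0.1, 0.4, -0.5]
gripper_width: 45.9
gripper_force: 0.0
```

```bash
python3 - <<'E'
from h import *
tool((558.5,41.7,25))
t=capture("top"); s=capture("scene"); w=capture("wrist"); cv2.imwrite("pics/t3r.png",t[:,:,::-1]); cv2.imwrite("pics/s3r.png",s[:,:,::-1])
a=cv2.resize(t[150:250,190:270,::-1],(400,500),interpolation=cv2.INTER_CUBIC)
b=cv2.resize(s[170:270,200:280,::-1],(400,500),interpolation=cv2.INTER_CUBIC)
cv2.imwrite("pics/crop3.png",np.hstack([a,b]))
E
```

```text
t 9.65 tcp [537.8  44.9  25.8] F [ 0.1  0.4 -0.5] w 45.9 yaw_y 81.1
delta cm tool [-2.1   0.    0.08]
```

View pics/crop3.png

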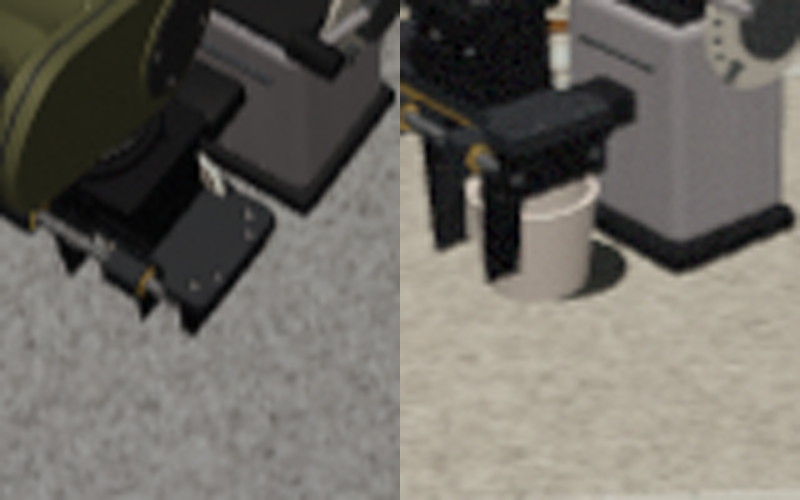

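The scene view shows the cup upright in the cradle and about 20 mm short of the spot. I'll push the remaining 2.1 cm, back off and check.

>>> jog_arm --commands '[[[-0.4,0,0],0,0.48],[[-0.4,0,0],0,0.48],[[-0.4,0,0],0,0.48],[[-0.4,0,0],0,0.48],[[-0.3,0,0],0,0.48],[[-0.1,0,0],0,0.48],[[0,0,0],0,0.48],[[0,0,0],0,0.48]]'

```text
time_s: 10.6
eef_pos: [557.2, 41.8, 25.6]
orientation: [0.0, 0.077, 0.997, -0.0]
ft_force: [-1.1, 0.1, -0.9]
gripper_width: 45.4
gripper_force: 0.1
```

>>> jog_arm --commands '[[[0.5,0,0],0,0.48],[[1,0,0],0,0.48],[[2,0,0],0,0.48],[[3,0,0],0,0.48],[[3,0,0],0,0.48],[[2,0,0],0,0.48],[[0,0,-3],0,0.48],[[0,0,-4],0,0.48],[[0,0,-4],0,0],[[0,0,-3],0,0]]'

```text
time_s: 11.6
eef_pos: [443.4, 59.8, 168.3]
orientation: [0.002, 0.077, 0.997, 0.0]
ft_force: [0.5, 0.1, 0.1]
gripper_width: 34.7
gripper_force: 0.0
```

>>> jog_arm --commands '[[[0,0,-4],0,0],[[0,0,-4],0,0],[[0,-4,0],0,0],[[0,-4,0],0,0],[[0,-3,0],0,0],[[0,0,0],0,0],[[0,0,0],0,0]]'

```text
time_s: 12.3
eef_pos: [425.9, -49.0, 245.4]
orientation: [0.0, 0.078, 0.997, 0.0]
ft_force: [-1.2, -0.3, 0.4]
gripper_width: 0.2
gripper_force: 0.0
```

```bash
python3 - <<'E'
from h import *
tool((627.5,-37.5,230))
t=capture("top"); s=capture("scene"); cv2.imwrite("pics/t4r.png",t[:,:,::-1]); cv2.imwrite("pics/s4r.png",s[:,:,::-1])
a=cv2.resize(t[130:230,190:270,::-1],(400,500),interpolation=cv2.INTER_CUBIC)
b=cv2.resize(s[160:260,200:280,::-1],(400,500),interpolation=cv2.INTER_CUBIC)
th=np.linspace(0,2*np.pi,60)
for n,im,x0,y0 in(("top",a,190,130),("scene",b,200,160)):
    for rr,z,c in((38,60,(0,0,255)),(40,0,(0,255,0))):
        P=(proj(n,np.c_[598+rr*np.cos(th),35+rr*np.sin(th),0*th+z])-[x0,y0]+.5)*5
        for q in P[::2]: cv2.circle(im,tuple(int(v) for v in q),1,c,-1)
cv2.imwrite("pics/crop4.png",np.hstack([a,b]))
E
```

```text
t 12.3 tcp [425.9 -49.  245.4] F [-1.2 -0.3  0.4] w 0.2 yaw_y 81.0
delta cm tool [-19.73   4.28   1.54]
```

View pics/crop4.png

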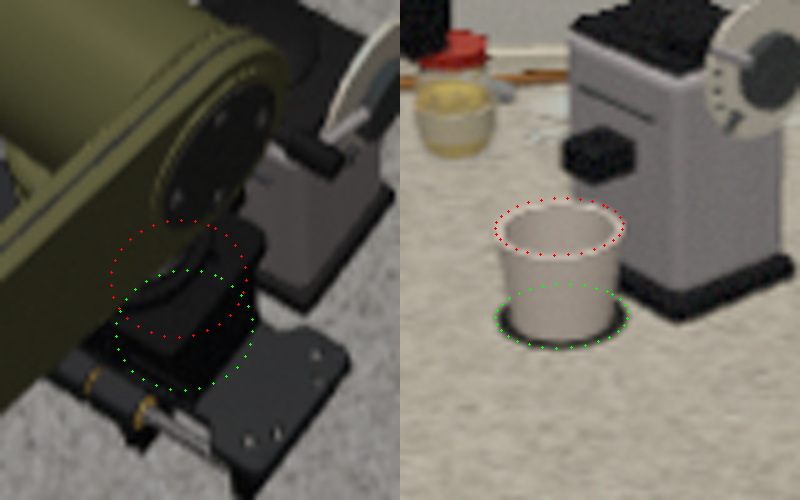

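The projected rim and spot circles overlay the cup and its spot, so the cup is centred within about 2 mm. Next I'll move the shut fingers to above the knob.

>>> jog_arm --commands '[[[-2.4,0.5,0],0,0],[[-2.4,0.5,0],0,0],[[-2.4,0.5,0],0,0],[[-2.4,0.5,0],0,0],[[-2.4,0.5,0],0,0],[[-2.4,0.5,0],0,0],[[-2.4,0.5,0],0,0],[[-2.4,0.6,0],0,0],[[0,0,0],0,0],[[0,0,0],0,0]]' --squeeze 10

```text
time_s: 13.4
eef_pos: [622.4, -36.8, 245.0]
orientation: [-0.001, 0.076, 0.997, 0.0]
ft_force: [0.4, -0.5, 1.3]
gripper_width: 0.6
gripper_force: 0.0
```

```bash
python3 - <<'E'
from h import *
s,R=tool((621.8,-38.5,205)); ci=camera_info("scene"); im=capture("scene")[:,:,::-1]; 
b=cv2.resize(im[110:220,220:340],(720,660)[:2],interpolation=cv2.INTER_CUBIC)
b=cv2.resize(b,(654,600))
cv2.imwrite("pics/crop5.png",b)
E
```

```text
t 13.4 tcp [622.4 -36.8 245. ] F [ 0.4 -0.5  1.3] w 0.6 yaw_y 81.2
delta cm tool [ 0.02 -0.17  4.  ]
```

View pics/crop5.png

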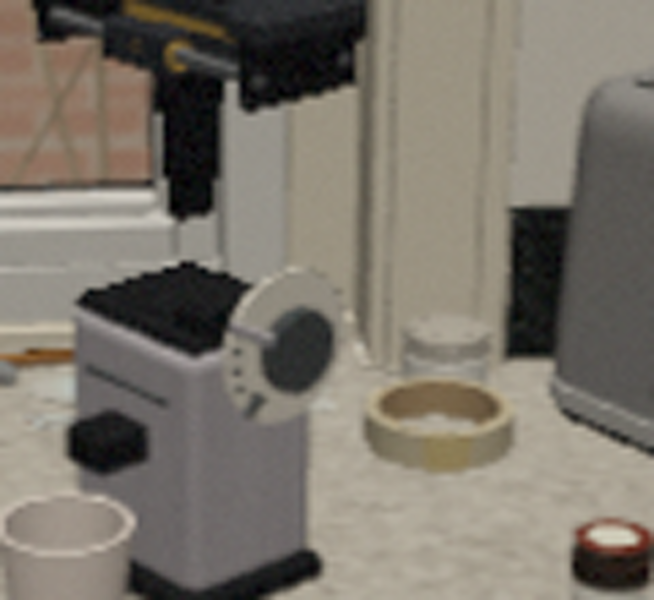

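The shut fingers hang at (190,210), straight above the knob end of the lever (225,330). The cup is undisturbed. I'll descend slowly.

>>> jog_arm --commands '[[[0,-0.2,1],0,0],[[0,0,1],0,0],[[0,0,1],0,0],[[0,0,1],0,0],[[0,0,0.5],0,0],[[0,0,0.5],0,0],[[0,0,0.5],0,0],[[0,0,0],0,0]]'

```text
time_s: 14.25
eef_pos: [621.9, -40.2, 191.3]
orientation: [-0.0, 0.077, 0.997, -0.0]
ft_force: [-3.2, 0.3, 4.7]
gripper_width: 0.3
gripper_force: 2.5
```

Contact, about 5 N at z=191. I'll press on.

>>> jog_arm --commands '[[[0,0,0.5],0,0],[[0,0,0.5],0,0],[[0,0,0.5],0,0],[[0,0,0.5],0,0],[[0,0,0.5],0,0],[[0,0,0.5],0,0],[[0,0,0],0,0]]'

```text
time_s: 14.95
eef_pos: [622.0, -40.1, 159.6]
orientation: [-0.0, 0.078, 0.997, 0.0]
ft_force: [-1.7, 0.2, 3.0]
gripper_width: 0.5
gripper_force: 1.4
```

>>> jog_arm --commands '[[[0,0,0.4],0,0],[[0,0,0.4],0,0],[[0,0,0.4],0,0],[[0,0,0.4],0,0],[[0,0,0],0,0]]'

```text
time_s: 15.45
eef_pos: [622.4, -40.2, 144.3]
orientation: [0.0, 0.077, 0.997, -0.0]
ft_force: [-2.3, 0.6, 4.5]
gripper_width: 0.7
gripper_force: 2.4
```

>>> jog_arm --commands '[[[0,0,0.3],0,0],[[0,0,0.3],0,0],[[0,0,0.3],0,0],[[0,0,0.3],0,0],[[0,0,0.3],0,0],[[0,0,0],0,0],[[0,0,0],0,0]]'

```text
time_s: 16.15
eef_pos: [624.4, -40.4, 130.9]
orientation: [0.003, 0.078, 0.997, -0.0]
ft_force: [3.1, 0.9, 4.0]
gripper_width: 0.7
gripper_force: 2.5
```

```bash
python3 - <<'E'
from h import *
s,R=tool((621.8,-38.5,128)); 
im=capture("scene")[:,:,::-1]
cv2.imwrite("pics/crop6.png",cv2.resize(im[130:240,220:320],(545,600),interpolation=cv2.INTER_CUBIC)); tool()
a=np.radians(-8.9); gx=np.array([np.cos(a),np.sin(a)]); gy=np.array([-gx[1],gx[0]]); G=np.array([598,35])+91*gx
for q in(.8,.9,1.0):
    c=G+gx*(20-80*np.cos(.5-q))-67*gy; z=150+80*np.sin(.5-q)
    p=np.array([[*(c-15*gy),z]]); print(q,((proj("scene",p)-[220,130])*5.45).round(), c.round(1), z+9)
E
```

```text
t 16.15 tcp [624.4 -40.4 130.9] F [3.1 0.9 4. ] w 0.7 yaw_y 81.1
delta cm tool [0.29 0.14 0.28]
t 16.2 tcp [624.4 -40.4 130.9] F [2.8 0.2 4.1] w 0.4 yaw_y 81.1
0.8 [[207. 327.]] [621.8 -36.5] 135.35838346709284
0.9 [[211. 338.]] [624.5 -37. ] 127.84653261530795
1.0 [[216. 349.]] [627.9 -37.5] 120.64595691166376
```

View pics/crop6.png

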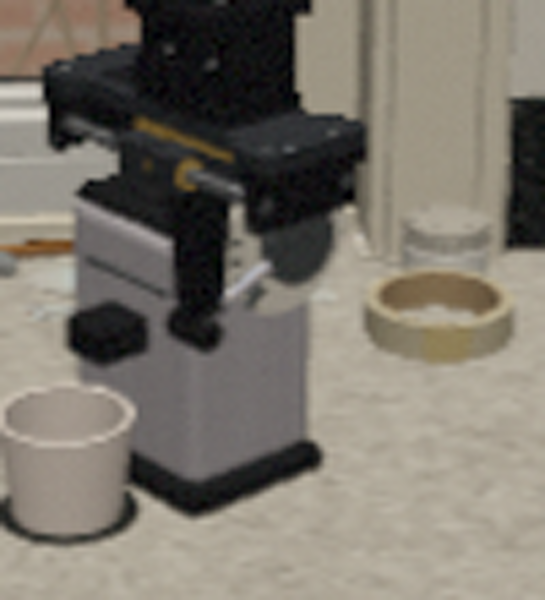

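The knob's end is at (208,333). The prediction is y=327 at q=0.8 and y=338 at q=0.9, so q is about 0.86, matching the tip height of 131 mm. The cup still stands on the spot. I'll press a touch more and hold.

>>> jog_arm --commands '[[[0,0,0.1],0,0],[[0,0,0.1],0,0],[[0,0,0],0,0],[[0,0,0],0,0],[[0,0,0],0,0],[[0,0,0],0,0],[[0,0,0],0,0],[[0,0,0],0,0],[[0,0,0],0,0],[[0,0,0],0,0]]'

```text
time_s: 17.2
eef_pos: [624.7, -40.4, 129.3]
orientation: [0.003, 0.077, 0.997, -0.0]
ft_force: [3.7, 0.3, 5.2]
gripper_width: 0.7
gripper_force: 2.9
```

```bash
python3 - <<'E'
from h import *
tool(); print(order.sign_off())
E
```

```text
t 17.2 tcp [624.7 -40.4 129.3] F [3.7 0.3 5.2] w 0.7 yaw_y 81.1
the job is handed in; nothing more can be done
None
```

I handed the job in at 17.2 s with the cup centred on the spot to within about 2 mm and the fingers still holding the dial at about q = 0.88 (third notch) with about 5 N; the judge's result was not reported back.

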